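# Lock the medicine delivery away in the combination lock box

### The arm

A 6-joint arm with a two-finger parallel gripper is mounted at the origin on the work surface. World frame = base frame: x ahead of the robot, y to its left, z up, the work surface at z = 0. Lengths are in mm, angles in rad, forces in N, time in s.
With the tool pointing down it reaches from about 325 to 875 mm from the base axis. Payload 4.4 kg.
Tool frame: the origin (TCP) lies on the centre line of the jaws, within the pads' length; the fingertips stand ahead of it and the grasp point (between the pads) lies 6 mm ahead of it (ctrl.tcp_to_tips is the z of the fingertips in the tool frame, in mm); z points along the fingers, y is the direction in which the jaws open and shut (so a half turn about z gives the same grasp; the last joint's range is limited). The gripper opens to 85 mm and grips with 20 to 120 N. Pads are 22 mm wide; open, the fingers measure 114 mm over their backs; the gripper's body (76 mm by 85 mm) begins 54 mm behind the grasp point. The pads swing forward as they close: fully open they stand 13 mm farther back than shut.
Start: joints at [-1.381, 0.207, 1.542, -0, 1.393, -0.15], TCP at [192.176, -541.937, 256.282] pointing down, gripper open.
Joint ranges: [-2.73, 2.73], [-0.86, 2.22], [0.23, 2.46], [-1.11, 4.25], [0.08, 2.63], [-2.82, 2.82]. Speed limits (rad/s): [2.79, 2.79, 3.14, 3.14, 3.14, 3.14].

### API

Orientations are given as a 3x3 rotation matrix whose columns are the frame's x, y, z axes.
In Python, from plant import ctrl, sensors, optics gives the robot as it stands. Calls block until the motion is done:
- ctrl.move_ptp(position, orientation): joint-space move of the TCP to a pose.
- ctrl.move_l(position, rot=None, vel=150, threshold=None): straight line of the TCP; rot=None keeps the orientation; vel is the mean speed in mm/s. With threshold (N) it stops when the force on the tool has changed by that much, and returns True; else False.
- ctrl.set_joints(angles): joint-space move.
- ctrl.gripper_to(opening, force=None): finger opening in mm; force is the grip in N (None keeps the last); returns when the fingers have stopped.
- ctrl.hold(seconds).
- ctrl.solve_ik(position, orientation): joint angles nearest the present ones, or None.
- sensors.read_state(): the state.
- optics.grab_frame(name): name is "scene" or "top" or "wrist"; returns (picture, depth): 384x512x3 uint8, red, green, blue; 384x512 float32, mm along the optical axis (not along the pixel's ray), 0 where there is no reading.
- optics.camera_params(name): a dict with "mtx" (3x3 intrinsics, pixels), "R" (3x3) and "t" (3): a world point X has camera coordinates R X + t; the wrist camera has in their place "T_tool_cam" (4x4, takes a point from camera to tool coordinates, whose origin is the TCP and whose axes are the flange's). Camera axes: x right, y down, z forward; pixel columns grow to the right and rows downward; lengths in mm; the calibration is good to about 2 mm. The wrist camera is an equidistant fisheye: a pixel r from the principal point sees the ray r / f radians off the axis. A picture is of the moment at which its call begins: read the wrist's pose just before it. camera_params takes no time and is no camera call.
A pose or a line that the arm cannot do raises ctrl.MotionError and nothing moves.
- ctrl.finish_job(): hands the job in, once; it reports no verdict.
The state is a dict: "t": time; "q": joint angles; "qvel": joint speeds; "tau": joint torques, N m; "eef_pos": TCP position; "eef_rot": TCP orientation; "force": force on the tool from outside, world axes, zero at the start; "wrist_torque": the same for the moment, N m; "grip_width": finger opening in mm.
Only numpy, scipy, OpenCV 4.12 (cv2) and the standard library are available. Lean on these libraries where they do the work, as an engineer would, in place of code of your own. Each camera call takes 0.05 s, during which the arm holds its last target. There are 200 camera calls.

### The job

Put the medicines that have come on the steel tray away in the lock box: set the left dial to 7 and the right dial to 2, draw the bolt back and open the cover wide, then stand the tall bottles in the back compartment first and, only after all of them, the short jars in the front compartment, all upright. Then close the cover fully, push the bolt home in its keeper and turn both dials at least one whole number away from the code; leave the other things on the counter alone.

Things in the scene. Friction and masses are not known exactly. Their poses are not given: they have to be found in the camera images.
- lock_box: White steel lock box, fixed, 200 mm deep (its x) by 310 wide (its y), walls 85 high, 4 thick, floor 4 thick. Origin: centre of its underside. x points from its front (robot side) to the hinge at the back, y left, z up. A divider 4 mm thick, 70 high from the counter, crosses it at x = +8 mm. It stands left or right of the robot's centre line, the tray on the other side.
- back_floor (a point): Centre of the back compartment's floor (box x = 53, y = 0, z = 4 mm); the compartment measures 86 mm in x, 302 in y.
- front_floor (a point): Centre of the front compartment's floor (box x = -45, y = 0, z = 4 mm); the compartment measures 102 mm in x, 302 in y.
- keeper (a point): Middle of the keeper's bridge: a steel hoop standing at the box's front centre (box x = -100 to -118 mm, 42 mm wide, top 141 mm above the counter). The bolt runs in under the bridge and then holds the cover down.
- lid (a joint): Clear cover, 200 x 310 mm, 35 deep (top 120 mm above the counter when shut), hinged along the far rim. 0 = shut, grows as the front edge swings up and back, 1.57 = upright, stop at 1.75 rad. Stiff friction hinge: stays where it is left, about 8 N at the handle moves it. It carries the lock: a case 14 mm high on top (box x = -55 to 39, y = -125 to 125 mm), dials and bolt (in a guide 28 mm wide, 10 high).
- lid_handle (a point): Middle of the cover's handle: round steel bar 10 mm thick, 110 mm long, along box y, on a post at each end, 46 mm above the cover's top near its front edge. From the hinge it lies 182 mm to the front (box -x) and 81 mm up when shut, and swings about the hinge with the cover.
- lid_hinge (a point): Middle of the cover's hinge axis, which runs along box y, at box x = +100, z = 85 mm. Its axes turn with the cover.
- bolt (a joint): Slide bolt on the cover, m. 0 = shot (flat steel end 16 mm out over the cover's front edge, under the keeper), 0.020 = drawn fully back, clear of the keeper; slides along box +x, away from the robot. Friction 4 N. It can be drawn only with both dials at the code (within 0.2 rad); while drawn it blocks the dials. Shot while the cover is open, it stops the cover from closing.
- bolt_tab (a point): Grip point on the bolt's tab, in the middle of the lock case between the dials: an upright dark steel block 12 mm thick (box x), 30 mm wide (box y), rising 30 mm above the case; the point lies 8 mm below its top (cover and bolt shut: box x = -1, y = 0, z = 156 mm) and moves with the bolt.
- dial_left (a joint): Left dial (box +y, left seen from the robot), rad. Numbers 0 to 9 stand on its rim, one every 36 degrees (0.628 rad); the one at the index mark in front of the dial (box -x, towards the robot) is set. Value = number x 0.628, so 7 is 4.398; it grows anticlockwise seen from above. Stops at -0.2 and 5.85. Stays where it is left (friction 0.05 N m), no clicks.
- dial_right (a joint): Right dial (box -y), with numbers, values and stops like the left one; 2 is 1.257 rad.
- dial_left_grip (a point): Grip point of the left dial, on its vertical axis (box x = 0, y = 85 mm). The dial: a disc 66 mm across (top 138 mm above the counter, cover shut) with an upright black grip bar across its middle, 40 mm long, 12 thick, 28 high above the disc; the point lies 8 mm below the bar's top. The bar lies along this point's x axis; its end with the white line points to the 0 (along box -x at value 0).
- dial_right_grip (a point): The same on the right dial (box x = 0, y = -85 mm).
- tray: Flat steel delivery tray, fixed, 260 x 320 x 6 mm, no rim; origin at the centre of its underside. The bottles and jars stand on it, 80 mm or more apart.
- dressing_drum: Bystander: round steel drum with a cover, 138 mm across, 130 mm high, on the counter; origin under its centre. Leave alone.
- forceps_jar: Bystander: steel jar 68 mm across, 150 mm high, with forceps standing in it to 205 mm; origin under its centre. Leave alone.
- glove_box: Bystander: box of gloves, 125 x 230 x 75 mm, beyond the lock box and tray; origin under its centre. Leave alone.
- bottle_1: Tall amber medicine bottle with white cap and paper label, 104 mm high: straight round body 44 mm across up to 74 mm, cap 26 mm across on top. 0.11 to 0.21 kg. Origin: centre of its underside, z up. One or both bottles may be there.
- bottle_2: Tall amber medicine bottle with white cap and paper label, 104 mm high: straight round body 44 mm across up to 74 mm, cap 26 mm across on top. 0.11 to 0.21 kg. Origin: centre of its underside, z up. One or both bottles may be there.
- jar_1: Short amber medicine jar with white cap and paper label, a straight cylinder 52 mm across and 60 mm high. 0.09 to 0.17 kg. Origin: centre of its underside, z up. One, two or all three jars may be there.
- jar_2: Short amber medicine jar with white cap and paper label, a straight cylinder 52 mm across and 60 mm high. 0.09 to 0.17 kg. Origin: centre of its underside, z up. One, two or all three jars may be there.
- jar_3: Short amber medicine jar with white cap and paper label, a straight cylinder 52 mm across and 60 mm high. 0.09 to 0.17 kg. Origin: centre of its underside, z up. One, two or all three jars may be there.
There are look-alikes about, which are no part of the job. What is shaped like the bottle_1 but blue is not meant.

How it is judged (in metres and radians):
On the way, in this order (a step that is already met when the one before it is completed fails the run):
1. left dial at 7 and right dial at 2, cover shut and bolt still shot (value of joint dial_left between 4.198 and 4.598 rad and value of joint dial_right between 1.057 and 1.457 rad and value of joint bolt below 0.004 m and value of joint lid below 0.05 rad), for 0.2 s.
2. bolt drawn back (value of joint bolt above 0.016 m), for 0.2 s.
3. cover open wide (at least 75 degrees) (value of joint lid above 1.31 rad), for 0.2 s.
4. every tall bottle stands upright in the back compartment (x of bottle_1 in the frame of lock_box between 0.02 and 0.09 m and y of bottle_1 in the frame of lock_box between -0.135 and 0.135 m and z of bottle_1 in the frame of lock_box between 0 and 0.012 m and angle between each of bottle_1, bottle_2's own z axis and vertical below 0.15 rad and linear speed of each of bottle_1, bottle_2 below 0.03 m/s and x of bottle_2 in the frame of lock_box between 0.02 and 0.09 m and y of bottle_2 in the frame of lock_box between -0.135 and 0.135 m and z of bottle_2 in the frame of lock_box between 0 and 0.012 m), for 0.2 s.
5. every short jar stands upright in the front compartment (x of jar_1 in the frame of lock_box between -0.09 and 0 m and y of jar_1 in the frame of lock_box between -0.135 and 0.135 m and z of jar_1 in the frame of lock_box between 0 and 0.012 m and angle between each of jar_1, jar_2, jar_3's own z axis and vertical below 0.15 rad and linear speed of each of jar_1, jar_2, jar_3 below 0.03 m/s and x of jar_2 in the frame of lock_box between -0.09 and 0 m and y of jar_2 in the frame of lock_box between -0.135 and 0.135 m and z of jar_2 in the frame of lock_box between 0 and 0.012 m and x of jar_3 in the frame of lock_box between -0.09 and 0 m and y of jar_3 in the frame of lock_box between -0.135 and 0.135 m and z of jar_3 in the frame of lock_box between 0 and 0.012 m), for 0.2 s.
6. cover closed (value of joint lid below 0.05 rad), for 0.2 s.
7. bolt pushed home into its keeper (value of joint bolt below 0.004 m and value of joint lid below 0.05 rad), for 0.2 s.
8. both dials turned off the code ((value of joint dial_left below 3.998 rad or value of joint dial_left above 4.798 rad) and (value of joint dial_right below 0.857 rad or value of joint dial_right above 1.657 rad) and value of joint bolt below 0.004 m), for 0.2 s.
At the end, for the whole second after the job is handed in: Each bottle stands in the back and each jar in the front compartment, on the floor, within 8 degrees of upright, at rest; cover shut within 3 degrees, bolt home within 4 mm, each dial at least 0.4 rad off its code number (all of step 4 and all of step 5 and all of step 8 and value of joint lid below 0.05 rad); the robot touches nothing.
It fails at once if a jar is put down in the box while a bottle is still outside it (((x of bottle_1 in the frame of lock_box below -0.1 m or x of bottle_1 in the frame of lock_box above 0.1 m or y of bottle_1 in the frame of lock_box below -0.155 m or y of bottle_1 in the frame of lock_box above 0.155 m) or (x of bottle_2 in the frame of lock_box below -0.1 m or x of bottle_2 in the frame of lock_box above 0.1 m or y of bottle_2 in the frame of lock_box below -0.155 m or y of bottle_2 in the frame of lock_box above 0.155 m)) and ((x of jar_1 in the frame of lock_box between -0.1 and 0.1 m and y of jar_1 in the frame of lock_box between -0.155 and 0.155 m and height (world z) of jar_1 below 0.03 m) or (x of jar_2 in the frame of lock_box between -0.1 and 0.1 m and y of jar_2 in the frame of lock_box between -0.155 and 0.155 m and height (world z) of jar_2 below 0.03 m) or (x of jar_3 in the frame of lock_box between -0.1 and 0.1 m and y of jar_3 in the frame of lock_box between -0.155 and 0.155 m and height (world z) of jar_3 below 0.03 m))).
It fails at once if dressing drum, forceps jar or glove box moved more than 3 cm (distance of any of dressing_drum, forceps_jar, glove_box from where it was at the start of the episode above 0.03 m).
Of bottle_1, bottle_2 only 1 to 2 are there at a start; the rules pass over those that are not, and their reading is None.
Of jar_1, jar_2, jar_3 only 1 to 3 are there at a start; the rules pass over those that are not, and their reading is None.
At some moment in a run one of jar_1, jar_2, jar_3 may be knocked a few centimetres aside while the robot is not near it.
It also fails if it takes over 210 s, if anything falls off the work surface, if the arm or the gripper's body presses on something with over 40 N, if the wrist force passes 120 N, or if a joint passes its speed limit or range.

## Working session

There is one attempt and no reset: what is moved stays moved. The work goes in short steps, each a Python script; the robot and the scene stay as the last script left them, time stands still between calls to the robot, and variables do not carry over. Pictures are saved under pics/ and viewed, about 12 in all and at most 16, crops included, and the job is handed in when it is done.

```bash
ls; mkdir -p pics
python3 - <<'E'
from plant import ctrl,sensors,optics
import cv2,numpy as np
print(sensors.read_state()); print(ctrl.tcp_to_tips)
for n in("scene","top"):
    p,d=optics.grab_frame(n); cv2.imwrite(f"pics/{n}0.png",p[:,:,::-1]); np.savez(f"pics/{n}0.npz",p=p,d=d)
    c=optics.camera_params(n); print(n,c)
print(optics.camera_params("wrist"))
E
```

```text
pics
{'t': 0.0, 'q': array([-1.38050770e+00,  2.07430231e-01,  1.54298058e+00, -2.01263939e-05,
        1.39348217e+00, -1.50508306e-01]), 'qvel': array([ 8.33729983e-04,  9.95302762e-05,  8.91319512e-05, -2.22584165e-04,
       -3.58792271e-04,  2.11326590e-03]), 'tau': array([-1.12649184e-04, -3.83035862e+01, -2.91593242e+01, -3.64090556e-04,
        1.05158615e-02, -8.37616312e-06]), 'eef_pos': array([ 192.03109586, -541.23603006,  255.10725368]), 'eef_rot': array([[ 9.42487479e-01,  3.34241149e-01, -4.54540953e-04],
       [ 3.34241299e-01, -9.42484837e-01,  2.25505065e-03],
       [ 3.25332763e-04, -2.27728336e-03, -9.99997354e-01]]), 'force': array([0.01541533, 0.47980986, 0.28603774]), 'wrist_torque': array([-0.00446252,  0.04141167, -0.01351475]), 'grip_width': 85.3373408679646}
25.0
scene {'mtx': array([[458.01090754,   0.        , 255.87346539],
       [  0.        , 458.01090754, 186.0501499 ],
       [  0.        ,   0.        ,   1.        ]]), 'R': array([[ 0.0418535 ,  0.9991117 ,  0.00490814],
       [ 0.64407044, -0.0232244 , -0.76461356],
       [-0.76382037,  0.035
[... 277 characters left out ...]
.9997718 ,  0.02022382],
       [-0.99654007,  0.00518019, -0.08295214],
       [ 0.08282845, -0.0207246 , -0.9963483 ]]), 't': array([  -2.94866975,  598.19479295, 1467.27321116])}
{'mtx': array([[297.31863964,   0.        , 256.1644494 ],
       [  0.        , 297.31863964, 190.89542766],
       [  0.        ,   0.        ,   1.        ]]), 'T_tool_cam': array([[ 2.21466519e-04, -9.61429008e-01, -2.75053110e-01,
         6.99268928e+01],
       [ 9.99999740e-01,  4.01767667e-04, -5.99173839e-04,
        -8.76833630e-01],
       [ 6.86570556e-04, -2.75052906e-01,  9.61428847e-01,
        -1.17269269e+02],
       [ 0.00000000e+00,  0.00000000e+00,  0.00000000e+00,
         1.00000000e+00]])}
```

```bash
python3 -c "
import cv2
a=cv2.imread('pics/top0.png');cv2.imwrite('pics/top0b.png',cv2.resize(a,(800,600),interpolation=cv2.INTER_CUBIC))"
```

```text
(no output)
```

View pics/top0b.png

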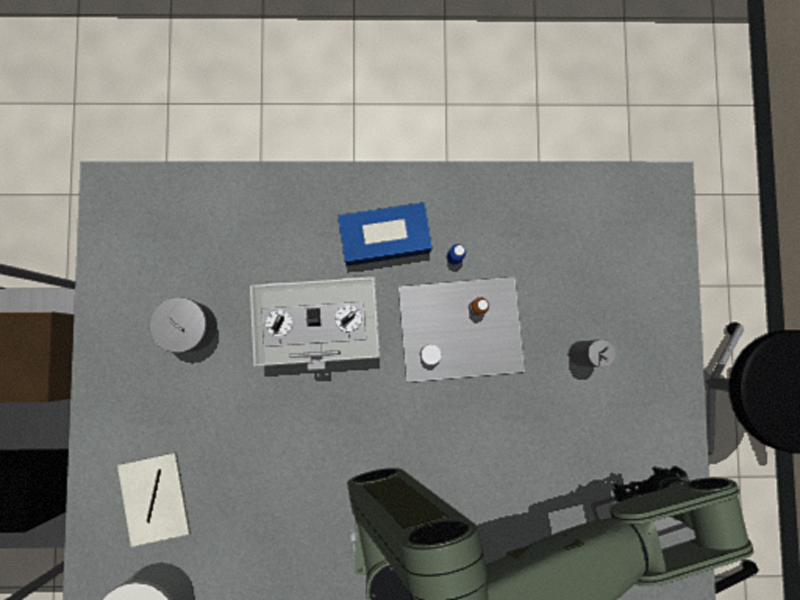

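View pics/scene0.png

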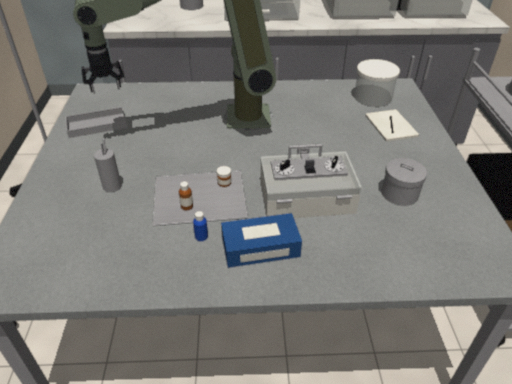

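Top view: the lock box is on the left (dials at about (279,323) and (349,318), tab at (314,317) in the enlarged picture). The tray is on the right with one amber bottle (480,306) and one jar (431,355). A blue look-alike stands at (457,253). The drum is left of the box and the forceps jar is to the right. The scene view agrees.

```bash
cat > h.py <<'E'
from plant import ctrl,sensors,optics
import cv2,numpy as np
from scipy.spatial.transform import Rotation as Rn
def st(): return sensors.read_state()
def ray(name,u,v,pose=None):
    c=optics.camera_params(name);K=c["mtx"]
    a=np.array([(u-K[0,2])/K[0,0],(v-K[1,2])/K[1,1]])
    if name=="wrist":
        r=np.hypot(*a); d=np.r_[a/max(r,1e-9)*np.sin(r),np.cos(r)]
        T=c["T_tool_cam"];p,R=pose
        return R@T[:3,3]+p, R@T[:3,:3]@d
    return -c["R"].T@c["t"], c["R"].T@np.r_[a,1]
def onz(name,u,v,z,pose=None):
    o,d=ray(name,u,v,pose); return o+d*(z-o[2])/d[2]
def proj_w(X,pose):
    c=optics.camera_params("wrist");K=c["mtx"];T=c["T_tool_cam"];p,R=pose
    x=T[:3,:3].T@(R.T@(np.array(X)-p)-T[:3,3]); r=np.hypot(x[0],x[1]);th=np.arctan2(r,x[2])
    return K[0,0]*th*x[:2]/r+K[:2,2]
def down(yaw):  # tool pointing down, tool x axis at world angle yaw; jaws open along yaw-90
    c,s=np.cos(yaw),np.sin(yaw)
    return np.array([[c,s,0],[s,-c,0],[0,0,-1.]])
def look(fn):
    s=st();pose=(s["eef_pos"],s["eef_rot"]); p,d=optics.grab_frame("wrist")
    cv2.imwrite(f"pics/{fn}.png",p[:,:,::-1]); np.savez(f"pics/{fn}.npz",p=p,d=d,pos=pose[0],rot=pose[1]); return p,d,pose
def load(fn):
    z=np.load(f"pics/{fn}.npz");return z["p"],z["d"],(z["pos"],z["rot"])
E
python3 - <<'E'
from h import *
S=1.5625
for n,u,v,z in [("dl",279,323,138),("dr",349,318,138),("tab",314,317,164),("bottle",481,303,110),("jar",431,352,66),("blue",458,249,104),("forc",602,352,150),("drum",179,325,130),
 ("tr",399,287,6),("tr",516,278,6),("tr",524,373,6),("tr",407,381,6),
 ("bx",250,283,120),("bx",376,278,120),("bx",381,359,120),("bx",254,366,120),
 ("gl",339,214,75),("gl",424,204,75),("gl",431,250,75),("gl",346,263,75)]:
    print(n,onz("top",u/S,v/S,z).round(0))
z=np.load("pics/top0.npz");d=z["d"]
for n,u,v in[("dl",279,323),("lidfront",270,356),("jar",431,352),("bottle",483,303),("case",297,330)]:
    dd=d[int(v/S),int(u/S)];o,r=ray("top",u/S,v/S);print(n,(o+r*dd).round(0))
E
```

```text
dl [548. 276. 138.]
dr [559. 105. 138.]
tab [560. 187. 164.]
bottle [ 597. -226.  110.]
jar [ 474. -102.   66.]
blue [ 736. -171.  104.]
forc [ 471. -513.  150.]
drum [545. 521. 130.]
tr [650. -23.   6.]
tr [ 673. -342.    6.]
tr [ 416. -357.    6.]
tr [398. -42.   6.]
bx [649. 352. 120.]
bx [660.  38. 120.]
bx [458.  27. 120.]
bx [443. 339. 120.]
gl [834. 134.  75.]
gl [861. -88.  75.]
gl [ 739. -105.   75.]
gl [705. 116.  75.]
dl [546. 271. 161.]
lidfront [467. 301. 113.]
jar [ 474. -102.   66.]
bottle [ 596. -231.  112.]
case [530. 233. 132.]
```

Run:
```python
from h import *
ctrl.move_ptp([560,188,330],down(0.064))
print(st()["q"].round(2),st()["t"])
look("w1")
```

```text
[ 0.18  0.19  1.41 -0.    1.54  1.68] 2.9833
```

View pics/w1.png

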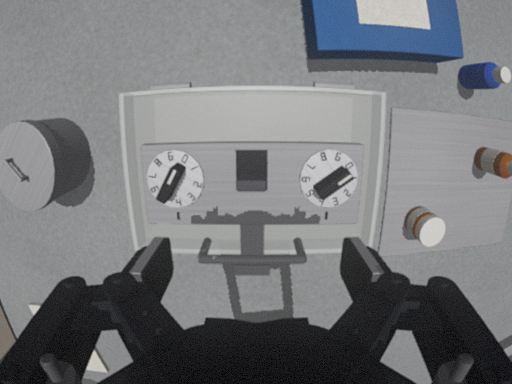

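The wrist view shows the dials at about (175,178) and (329,179), the tab at (251,168) and the handle along row 256. Next I zoom in on the dials.

Run:
```python
from h import *
p,d,pose=load("w1")
a=cv2.resize(p[135:225,130:220],(400,400),interpolation=cv2.INTER_CUBIC);b=cv2.resize(p[135:225,285:375],(400,400),interpolation=cv2.INTER_CUBIC)
cv2.imwrite("pics/dz.png",np.hstack([a,b])[:,:,::-1])
hsv=cv2.cvtColor(p,cv2.COLOR_RGB2HSV);g=p.max(2)
for x0,x1 in((140,210),(295,363)):
    m=np.zeros_like(g);sub=(g[145:212,x0:x1]<60).astype(np.uint8)
    n,l,s,c=cv2.connectedComponentsWithStats(sub);k=1+np.argmax(s[1:,4])
    ys,xs=np.where(l==k);W=np.array([onz("wrist",x+x0,y+145,166,pose)[:2] for x,y in zip(xs,ys)])
    ctr,(w,h_),ang=cv2.minAreaRect(W.astype(np.float32)); 
    bx=cv2.boxPoints((ctr,(w,h_),ang));e=sorted([bx[1]-bx[0],bx[2]-bx[1]],key=lambda v:-np.hypot(*v))
    print(np.round(ctr,1),w,h_,np.arctan2(e[0][1],e[0][0]),s[k,4])
for n,u,v,z in[("ltab top",251,164,164),("dl",175,178,138),("dr",329,179,138),("fl",132,253,85),("handle",252,257,166),("mark",179,215,134),("mark",326,215,134)]: print(n,onz("wrist",u,v,z,pose).round(1))
for n,u,v in[("dl",150,180),("case",215,200),("tab",251,162),("handle",240,258),("rimL",122,130),("rimR",386,130),("rimback",251,90)]:
    o,r=ray("wrist",u,v,pose);c=optics.camera_params("wrist")["T_tool_cam"]
    zc=(pose[1]@c[:3,2])@r; print(n,(o+r*d[v,u]/zc).round(0))
```

```text
[552.  274.3] 12.171944618225098 43.619483947753906 -0.4474032 203
[566.  115.9] 7.379316329956055 33.888938903808594 -0.85223454 117
ltab top [575.5 194.2 164. ]
dl [550.4 276.7 138. ]
dr [559.8 108.5 138. ]
fl [420.5 361.3  85. ]
handle [475.7 187.3 166. ]
mark [505.8 273.7 134. ]
mark [516.6 105.3 134. ]
dl [546. 307. 136.]
case [526. 232. 132.]
tab [572. 194. 134.]
handle [476. 200. 170.]
rimL [600. 349. 119.]
rimR [616. -16.   0.]
rimback [649. 199. 120.]
```

View pics/dz.png

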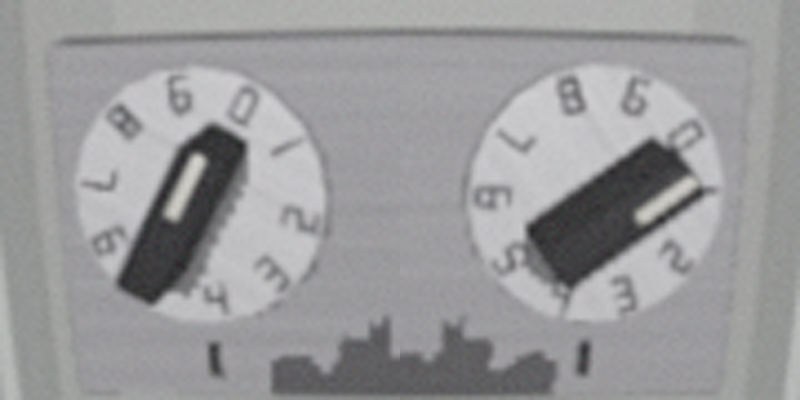

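Run:
```python
from h import *
p,d,pose=load("w1")
g=p.min(2); print(g[180,150],g[200,215],g[165,345])
C=[]
for x0,x1 in((140,212),(293,365)):
    sub=(g[142:215,x0:x1]>int(g[200,215])+28).astype(np.uint8)
    sub=cv2.morphologyEx(sub,cv2.MORPH_OPEN,np.ones((2,2)))
    n,l,s,c=cv2.connectedComponentsWithStats(sub);ys,xs=np.where(sub>0)
    W=np.array([onz("wrist",x+x0,y+142,138,pose)[:2] for x,y in zip(xs,ys)],np.float32)
    hull=cv2.convexHull(W);e=cv2.fitEllipse(hull);ctr,r=cv2.minEnclosingCircle(W);print("disc",np.round(ctr,1),round(r,1),np.round(e[0],1),np.round(e[1],1));C.append(e[0])
    dk=(g[142:215,x0:x1]<75).astype(np.uint8);n,l,s,c=cv2.connectedComponentsWithStats(dk)
    ys,xs=np.where(dk>0)
    W=np.array([onz("wrist",x+x0,y+142,166,pose)[:2] for x,y in zip(xs,ys)]); W=W[np.hypot(*(W-np.median(W,0)).T)<26]
    q=W-W.mean(0);u=np.linalg.svd(q,full_matrices=False)[2][0];print("bar",W.mean(0).round(1),np.arctan2(u[1],u[0]),len(W),np.ptp(q@u))
C=np.array(C);v=C[0]-C[1];print(C.mean(0),np.hypot(*v),np.arctan2(-v[0],v[1]))
```

```text
189 154 151
disc [548.2 276.4] 32.2 [548.3 276.8] [63.1 63.8]
bar [551.2 274.2] 2.613394540631518 402 45.226389037799265Traceback (most recent call last):
  File "<stdin>", line 9, in <module>
  File "h.py", line 14, in onz
    o,d=ray(name,u,v,pose); return o+d*(z-o[2])/d[2]
        ~~~^^^^^^^^^^^^^^^
  File "h.py", line 6, in ray
    c=optics.camera_params(name);K=c["mtx"]
ValueError: time passes only in moves, steps and waits
```

```bash
cat >> h.py <<'E'
BY=0.0645;BC=np.array([553.8,191.9])
def B(x,y,z): 
    c,s=np.cos(BY),np.sin(BY);return np.array([BC[0]+c*x-s*y,BC[1]+s*x+c*y,z])
def turn(y,yaw0,yaw1,ztcp=168,n=4):
    P=B(0,y,0);ctrl.gripper_to(50);ctrl.move_ptp([P[0],P[1],250],down(yaw0))
    print("down",ctrl.move_l([P[0],P[1],ztcp],vel=80,threshold=8),st()["eef_pos"].round(1))
    ctrl.gripper_to(0,force=25);print("grip",st()["grip_width"],st()["force"].round(1))
    q=st()["q"].copy()
    ctrl.set_joints(np.r_[q[:5],q[5]-(yaw1-yaw0)]);ctrl.hold(.3)
    R=st()["eef_rot"];print("yaw",np.arctan2(R[1,0],R[0,0]),yaw1,st()["eef_pos"].round(1),st()["force"].round(1),st()["grip_width"])
    ctrl.gripper_to(50);ctrl.move_l([P[0],P[1],250])
E
python3 - <<'E'
from h import *
turn(85,-0.49,1.321)
print(st()["t"])
E
```

```text
down False [548.9 277.  168.8]
grip 11.11749020250667 [1.8 1.  1.9]
yaw 1.3208675198523798 1.321 [549.1 276.5 168.6] [ 1.8 -3.5  1.7] 10.883384782364066
8.8167
```

Run:
```python
from h import *
turn(-85,2.28,1.322)
ctrl.move_ptp([560,188,330],down(0.064)); p,d,pose=look("w2")
cv2.imwrite("pics/w2z.png",cv2.resize(p[70:270,100:400],(750,500))[:,:,::-1]);print(st()["t"])
```

```text
down False [559.9 107.1 168.8]
grip 11.110150868582522 [0.4 1.9 0.9]
yaw 1.3222566033700465 1.322 [560.1 107.5 168.7] [ 2.5  2.4 -1.1] 11.403979780255607
15.4417
```

View pics/w2z.png

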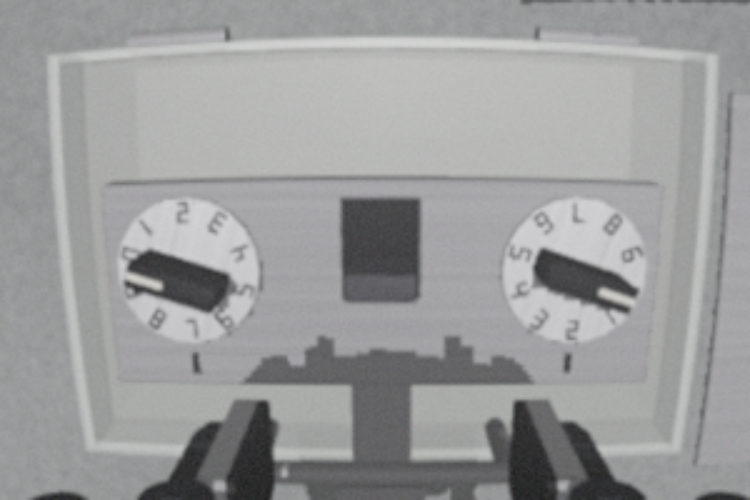

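Picture: the left dial has 7 at its index (195,330) and the right dial has 2 at its index (570,330). Next I draw the bolt.

Run:
```python
from h import *
ctrl.gripper_to(50);P=B(-1,0,250);R=down(BY+np.pi/2)
ctrl.move_ptp(P,R);P[2]=166
print(ctrl.move_l(P,vel=80,threshold=8));ctrl.gripper_to(0,force=40)
s=st();print(s["grip_width"],s["force"].round(1),s["eef_pos"].round(1))
Q=B(20.5,0,166);print(ctrl.move_l(Q,vel=40,threshold=30));ctrl.hold(.3)
s=st();print(s["force"].round(1),s["eef_pos"].round(1),Q.round(1))
ctrl.gripper_to(50);Q[2]=260;ctrl.move_l(Q)
# handle path feasibility
H=B(100,0,85)
for th in np.arange(0,1.74,.1):
    a=np.arctan2(81,-182)-th;r=np.hypot(81,182)
    X=B(100+r*np.cos(a),0,85+r*np.sin(a)+6)
    q=ctrl.solve_ik(X,R);print(round(th,2),X.round(0),None if q is None else np.round(q,2))
ctrl.move_ptp([560,188,330],down(0.064));look("w3")
```

```text
False
11.188285747156442 [2.4 0.4 1.3] [553.7 191.9 166.6]
False
[-2.4 -0.   4.6] [573.7 193.2 166.6] [574.3 193.2 166. ]
0.0 [472. 187. 172.] [ 0.21  0.15  1.79 -0.    1.2   0.14]
0.1 [481. 187. 190.] [ 0.2   0.15  1.75 -0.    1.24  0.14]
0.2 [492. 188. 207.] [ 0.2   0.15  1.71 -0.    1.28  0.14]
0.3 [504. 189. 222.] [ 0.2   0.16  1.67 -0.    1.31  0.13]
0.4 [518. 190. 236.] [ 0.19  0.17  1.62 -0.    1.35  0.13]
0.5 [533. 191. 249.] [ 0.19  0.19  1.57 -0.    1.38  0.13]
0.6 [549. 192. 261.] [ 0.19  0.22  1.52 -0.    1.4   0.12]
0.7 [567. 193. 270.] [ 0.18  0.25  1.46 -0.    1.43  0.12]
0.8 [585. 194. 278.] [ 0.18  0.28  1.41 -0.    1.45  0.12]
0.9 [604. 195. 284.] [ 0.18  0.31  1.35 -0.    1.48  0.11]
1.0 [623. 196. 288.] [ 0.17  0.35  1.29 -0.    1.5   0.11]
1.1 [643. 198. 290.] [ 0.17  0.39  1.24 -0.    1.51  0.11]
1.2 [663. 199. 290.] [ 0.17  0.43  1.18 -0.    1.53  0.1 ]
1.3 [683. 200. 288.] [ 0.16  0.48  1.12 -0.    1.54  0.1 ]
1.4 [702. 201. 284.] [ 0.16  0.52  1.06 -0.    1.56  0.1 ]
1.5 [721. 203. 278.] [ 0.16  0.57  1.01 -0.    1.57  0.09]
1.6 [740. 204. 271.] [ 0.16  0.62  0.95 -0.    1.57  0.09]
1.7 [757. 205. 261.] [ 0.15  0.66  0.9  -0.    1.58  0.09]
```

Run:
```python
from h import *
p,d,pose=load("w3");p2,d2,_=load("w2")
cv2.imwrite("pics/w3z.png",np.hstack([cv2.resize(q[130:280,180:320],(400,428)) for q in(p2,p)])[:,:,::-1])
```

```text
(no output)
```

View pics/w3z.png

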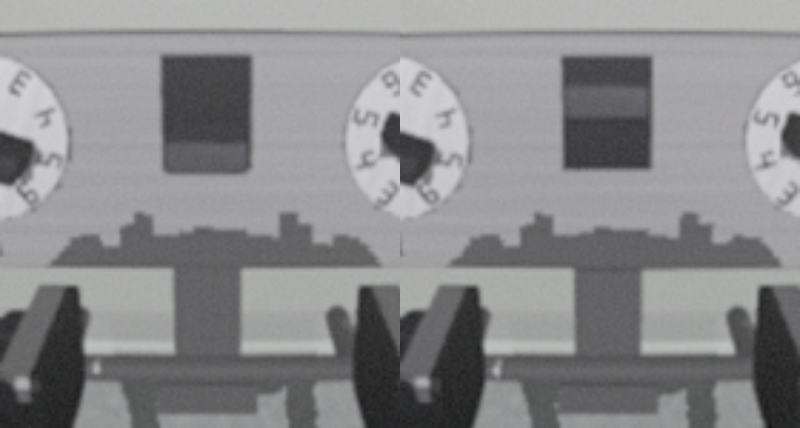

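The tab has moved back about 20 mm, from the lower half of the slot (left crop) to its middle (right crop). Next I open the cover by its handle.

```bash
cat >> h.py <<'E'
def hp(th,dz=9):
    a=np.arctan2(81,-182)-th;r=np.hypot(81,182);return B(100+r*np.cos(a),0,85+r*np.sin(a)+dz)
def swing(ths,dz=9,vel=120):
    fm=0
    for th in ths:
        ctrl.move_l(hp(th,dz),vel=vel);fm=max(fm,np.linalg.norm(st()["force"]))
    s=st();print("lid~",th,"fmax",fm,"w",s["grip_width"],s["eef_pos"].round(1),hp(th,dz).round(1),s["force"].round(1))
E
python3 - <<'E'
from h import *
R=down(BY+np.pi/2)
ctrl.gripper_to(30);P=hp(0);P[2]=250;ctrl.move_ptp(P,R)
print(ctrl.move_l(hp(0),vel=80,threshold=8));ctrl.gripper_to(0,force=60);s=st();print(s["grip_width"],s["force"].round(1),s["eef_pos"].round(1))
swing(np.arange(.05,.41,.05),vel=80)
print(st()["t"])
E
```

```text
False
7.847782127122678 [0.9 0.1 2.7] [472.8 186.8 175.9]
lid~ 0.4 fmax 8.934379551201978 w 7.674778164609893 [517.  189.6 240.4] [517.8 189.6 239.5] [-5.5  0.5  0.1]
27.675
```

Run:
```python
from h import *
swing(np.arange(.5,1.31,.1))
swing(np.arange(1.35,1.71,.05),vel=80)
p,d=optics.grab_frame("scene");cv2.imwrite("pics/s1.png",cv2.resize(p[80:300,100:420],(800,550))[:,:,::-1]);print(st()["t"])
```

```text
lid~ 1.2999999999999998 fmax 9.787742821355167 w 7.210069701623398 [687.  200.5 295.7] [682.9 200.2 291. ] [5.6 1.4 5.5]
lid~ 1.7000000000000004 fmax 9.788290993325923 w 7.280059465041836 [759.6 205.1 267. ] [757.2 205.  264. ] [5.6 2.1 5.1]
32.775
```

View pics/s1.png

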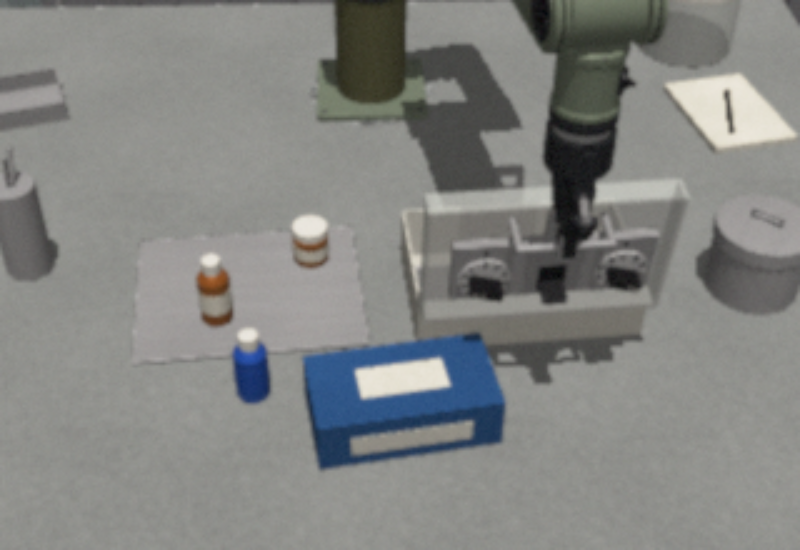

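The cover stands wide open. The bottle (213,290) and jar (310,240) are still on the tray. I release the handle and take a closer look at the tray.

Run:
```python
from h import *
ctrl.gripper_to(30);s=st();P=s["eef_pos"].copy();P[2]=400;ctrl.move_l(P,vel=200)
ctrl.gripper_to(80);R=down(BY+np.pi)
ctrl.move_ptp([550,-165,330],R);p,d,pose=look("w4")
hsv=cv2.cvtColor(p,cv2.COLOR_RGB2HSV)
m=((hsv[...,2]>195)&(hsv[...,1]<40)).astype(np.uint8)
n,l,s,c=cv2.connectedComponentsWithStats(m)
T=cam("wrist")["T_tool_cam"]
for k in range(1,n):
    if s[k,4]>40:
        u,v=c[k];o,r=ray("wrist",u,v,pose);X=o+r*d[int(v),int(u)]/((pose[1]@T[:3,2])@r)
        print(c[k].round(0),s[k],X.round(0),onz("wrist",u,v,110,pose).round(1)[:2],onz("wrist",u,v,66,pose).round(1)[:2])
print(st()["t"],st()["q"].round(2))
```

```text
[315. 108.] [296  86  33  38 609] [475. -92.  66.] [ 475.2 -101.2] [474.5 -92.4]
[454. 157.] [ 395  114  117  123 6532] [521. 186.   4.] [511.7 101.4] [515.7 136.6]
[200. 201.] [191 192  19  19 293] [ 594. -229.  109.] [ 594.1 -229. ] [ 608.9 -236.9]
[241. 296.] [233 290  18  14 181] [ 735. -173.  103.] [ 729.5 -172.5] [ 761.9 -173.1]
[330. 314.] [324 306  18  22 190] [787. -28.  75.] [758.5 -40.9] [794.7 -24.3]
36.425 [-0.44  0.16  1.45  0.    1.54 -2.08]
```

View pics/w4.png

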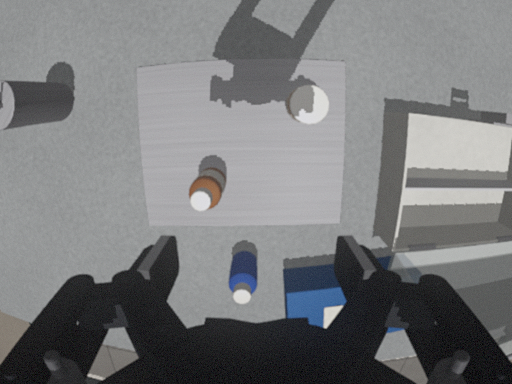

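The bottle cap is at (200,201), which gives (594,-229,109), and the jar is at (309,104). The blue look-alike at (242,270) stays where it is. Now I pick the amber bottle.

Run:
```python
from h import *
R=down(BY+np.pi)
P=np.array([594.5,-228.5,180.]);ctrl.move_ptp(P,R);P[2]=72
print(ctrl.move_l(P,vel=80,threshold=8),st()["force"].round(1));f0=st()["force"]
ctrl.gripper_to(30,force=35);s=st();print(s["grip_width"],s["force"].round(1),s["eef_pos"].round(1));z0=s["eef_pos"][2]
P[2]=230;ctrl.move_l(P,vel=150);s=st();print(s["grip_width"],s["force"].round(1)-f0)
Q=B(53,-40,230);ctrl.move_l(Q,R,vel=250);look("w5");Q[2]=110;ctrl.move_l(Q,vel=120)
Q[2]=z0-2.0;print(ctrl.move_l(Q,vel=30,threshold=6));s=st();print(s["eef_pos"].round(1),z0,s["force"].round(1),s["t"])
```

```text
False [-0.4  0.1 -0.3]
43.28220643760899 [ 0.6 -0.2  2.4] [ 594.8 -228.8   72.6]
42.839798637990725 [ 0.67768657  0.38207436 -1.0329653 ]
False
[609.5 155.4  70.9] 72.6112839243961 [-1.  -0.6 -1.2] 44.6083
```

Run:
```python
from h import *
R=down(BY+np.pi)
ctrl.gripper_to(64);ctrl.hold(.3);Q=st()["eef_pos"].copy();Q[2]=230;ctrl.move_l(Q,vel=120)
J=[475,-97,330];ctrl.move_ptp([J[0]+30,0,330],R);p,d,pose=look("w6");print(st()["t"])
```

```text
47.625
```

View pics/w6.png

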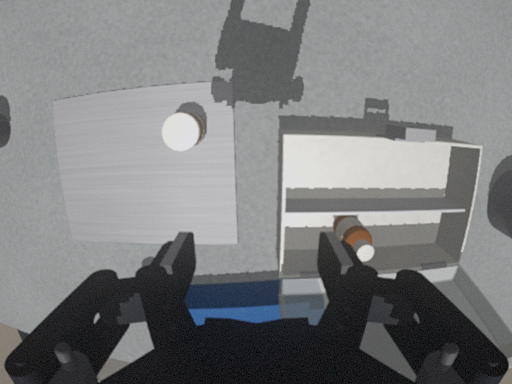

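The bottle stands in the back compartment with its cap at (366,253). The jar is at (182,131). I compute the jar's position and pick it.

```bash
cat >> h.py <<'E'
def findjar(p,d,pose):
    hsv=cv2.cvtColor(p,cv2.COLOR_RGB2HSV);m=((hsv[...,2]>195)&(hsv[...,1]<40)).astype(np.uint8)
    n,l,s,c=cv2.connectedComponentsWithStats(m);T=cam("wrist")["T_tool_cam"];r=[]
    for k in range(1,n):
        if 300<s[k,4]<4000:
            cs,_=cv2.findContours((l==k).astype(np.uint8),0,1);W=np.array([onz("wrist",*q[0],66,pose)[:2] for q in cs[0]],np.float32)
            ctr,rad=cv2.minEnclosingCircle(W);u,v=c[k];o,a=ray("wrist",u,v,pose);X=o+a*d[int(v),int(u)]/((pose[1]@T[:3,2])@a)
            print("white",c[k].round(0),np.round(ctr,1),round(rad,1),X.round(0))
            if abs(X[2]-66)<8 and 20<rad<32:r.append(ctr)
    return r
E
python3 - <<'E'
from h import *
R=down(BY+np.pi);p,d,pose=load("w6");X=onz("wrist",366,253,108,pose);c,s=np.cos(BY),np.sin(BY);D=X[:2]-BC
print("bottle box xy",c*D[0]+s*D[1],-s*D[0]+c*D[1]);print(findjar(p,d,pose))
ctrl.gripper_to(84)
ctrl.move_ptp([500,-98,250],R);p,d,pose=look("w7");r=findjar(p,d,pose);print(r)
E
```

```text
bottle box xy 52.67929616851101 -38.6794359556009
white [180. 132.] [ 470.6 -100.6] 25.7 [ 470. -101.   64.]
[(470.61199951171875, -100.61219024658203)]
white [253. 151.] [ 470.3 -100.7] 25.2 [ 475. -101.   66.]
[(470.31329345703125, -100.68914031982422)]
```

Run:
```python
from h import *
R=down(BY+np.pi)
P=np.array([471.,-101,130.]);ctrl.move_l(P,R,vel=150);P[2]=50
print(ctrl.move_l(P,vel=80,threshold=8));f0=st()["force"]
ctrl.gripper_to(40,force=35);s=st();print(s["grip_width"],s["force"].round(1),s["eef_pos"].round(1));z0=s["eef_pos"][2]
P[2]=200;ctrl.move_l(P,vel=150);s=st();print(s["grip_width"],(s["force"]-f0).round(1))
if s["grip_width"]>48:
    Q=B(-45,-65,200);ctrl.move_l(Q,R,vel=200);Q[2]=100;ctrl.move_l(Q,vel=120)
    Q[2]=z0-2.0;print(ctrl.move_l(Q,vel=30,threshold=6));s=st();print(s["eef_pos"].round(1),z0,s["force"].round(1),s["t"])
    ctrl.gripper_to(70);ctrl.hold(.3);Q=st()["eef_pos"].copy();Q[2]=330;ctrl.move_l(Q,vel=150)
    ctrl.move_ptp([505,0,330],R);look("w8");print(st()["t"])
    p,d=optics.grab_frame("top");cv2.imwrite("pics/top1.png",p[:,:,::-1])
```

```text
False
51.45313396171973 [-0.1  0.2  3.7] [ 471.6 -101.2   50.7]
51.34999248799599 [-1.6 -0.2 -1.9]
False
[513.2 124.2  48.9] 50.66863555537086 [-0.4  0.1 -1.2] 56.4
59.6667
```

View pics/w8.png

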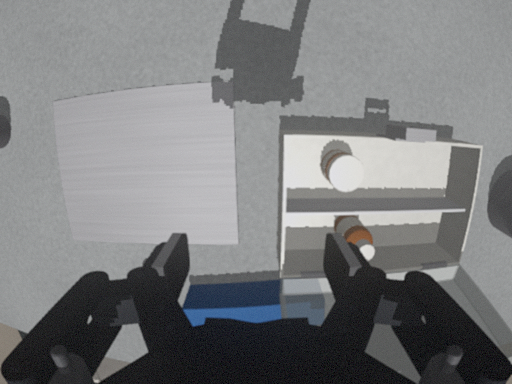

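The jar stands upright in the front compartment (345,172), and the tray is empty. Now I close the cover.

Run:
```python
from h import *
R=down(BY+np.pi/2);ctrl.gripper_to(30)
ctrl.move_ptp([560,190,400],R)
P=np.array([759.3,205.1,400.]);ctrl.move_l(P,R,vel=200);P[2]=266
print(ctrl.move_l(P,vel=60,threshold=8),st()["eef_pos"].round(1))
ctrl.gripper_to(0,force=60);s=st();print(s["grip_width"],s["force"].round(1))
if s["grip_width"]>5:
    swing(np.arange(1.65,.29,-.1));swing(np.arange(.25,.04,-.05),vel=60);print(st()["t"])
```

```text
False [759.5 205.1 266.5]
7.531219950885677 [ 1.4 -0.8  1. ]
lid~ 0.34999999999999876 fmax 14.795197815999003 w 7.5093763531037805 [509.9 189.1 231.3] [510.7 189.1 232.5] [-4.  -0.1 -2.2]
lid~ 0.050000000000000044 fmax 8.556555642565497 w 7.403661124708722 [475.5 186.9 182.1] [476.2 186.9 184. ] [ 6.1  3.  -5.2]
71.8417
```

Run:
```python
from h import *
swing([.02,0.],vel=40);P=hp(0,9);P[2]-=6
print(ctrl.move_l(P,vel=20,threshold=20));ctrl.hold(.3);s=st();print(s["eef_pos"].round(1),s["force"].round(1))
ctrl.gripper_to(30);P=st()["eef_pos"].copy();P[2]=260;ctrl.move_l(P,vel=150)
ctrl.move_ptp([560,188,330],down(0.064));p,d,pose=look("w9");print(st()["t"])
cv2.imwrite("pics/w9z.png",cv2.resize(p[70:290,100:400],(750,550))[:,:,::-1])
T=cam("wrist")["T_tool_cam"];_,d2,_=load("w2")
for n,u,v in[("case",215,200),("rimback",251,90),("handle",240,258),("front",160,248)]:
    for D in(d,d2):
        o,r=ray("wrist",u,v,pose);print(n,(o+r*D[v,u]/((pose[1]@T[:3,2])@r)).round(1))
```

```text
lid~ 0.0 fmax 8.515229787341362 w 7.810180681937833 [472.9 186.8 176.3] [472.  186.6 175. ] [4.4 1.2 7.2]
True
[472.9 186.8 176.3] [-5.  -1.6  5.1]
75.3917
case [525.8 232.7 133.6]
case [526.1 232.6 134.3]
rimback [648.  200.4 119.7]
rimback [647.9 200.3 120.5]
handle [475.  200.6 169.6]
handle [475.4 200.6 170.3]
front [452.2 304.5 120.4]
front [452.  304.6 120.2]
```

View pics/w9z.png

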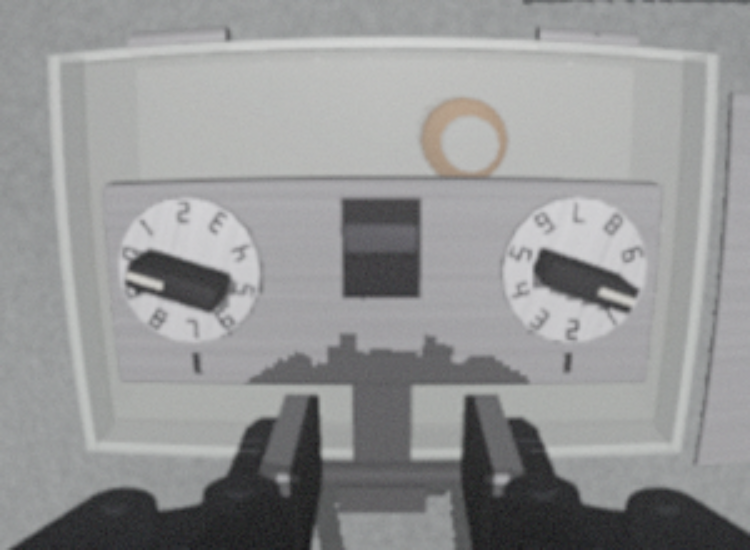

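The cover is shut: the case and rim heights match those before opening. The tab is still back at (381,240), the dials are unchanged, and the bottle shows upright through the cover. Next I push the bolt home.

Run:
```python
from h import *
ctrl.gripper_to(50);P=B(19,0,250);R=down(BY+np.pi/2)
ctrl.move_ptp(P,R);P[2]=166
print(ctrl.move_l(P,vel=80,threshold=8));ctrl.gripper_to(0,force=40)
s=st();print(s["grip_width"],s["force"].round(1),s["eef_pos"].round(1))
Q=B(-2,0,166);print(ctrl.move_l(Q,vel=30,threshold=25));ctrl.hold(.4)
s=st();print(s["force"].round(1),s["eef_pos"].round(1),Q.round(1))
ctrl.gripper_to(50);Q=s["eef_pos"].copy();Q[2]=260;ctrl.move_l(Q)
ctrl.move_ptp([560,188,330],down(0.064));p,d,pose=look("w10");print(st()["t"])
p2,_,_=load("w2")
cv2.imwrite("pics/w10z.png",np.hstack([cv2.resize(q[130:280,180:320],(400,428)) for q in(p2,p)])[:,:,::-1])
```

```text
False
11.541999912141666 [-0.5 -0.2  2.6] [573.1 193.2 166.6]
False
[ 8.2  1.3 -0.7] [553.5 191.9 166.6] [551.8 191.8 166. ]
82.675
```

View pics/w10z.png

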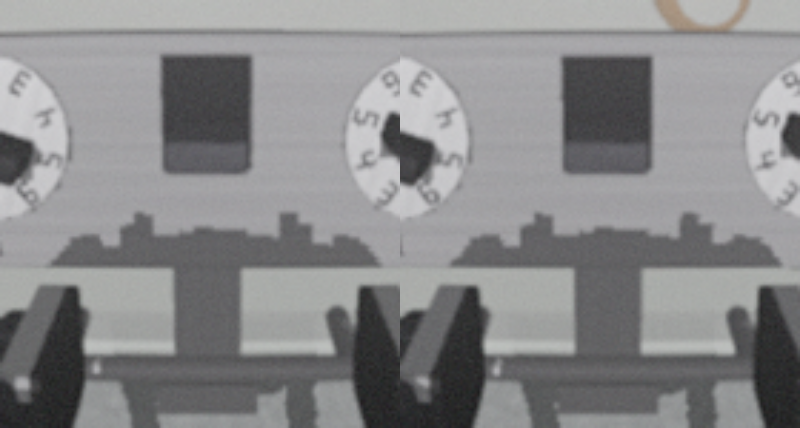

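The bolt is back in exactly its original shot position. Now I turn both dials away from the code.

Run:
```python
from h import *
turn(85,1.321,.12);turn(-85,1.322,2.62)
ctrl.gripper_to(80);ctrl.move_ptp([560,188,330],down(0.064));p,d,pose=look("w11");print(st()["t"])
cv2.imwrite("pics/w11z.png",cv2.resize(p[70:290,100:400],(750,550))[:,:,::-1])
```

```text
down False [548.9 276.9 168.8]
grip 11.712896216105962 [ 2. -1.  1.]
yaw 0.12015213433695997 0.12 [549.  276.9 168.7] [0.5 0.4 1.8] 11.319078872895812
down False [559.9 107.1 168.8]
grip 11.520930669859641 [1.6 0.4 1.3]
yaw 2.619631514212131 2.62 [560.2 107.  168.6] [ 3.7  1.  -0.7] 11.34510275567537
96.6
```

View pics/w11z.png

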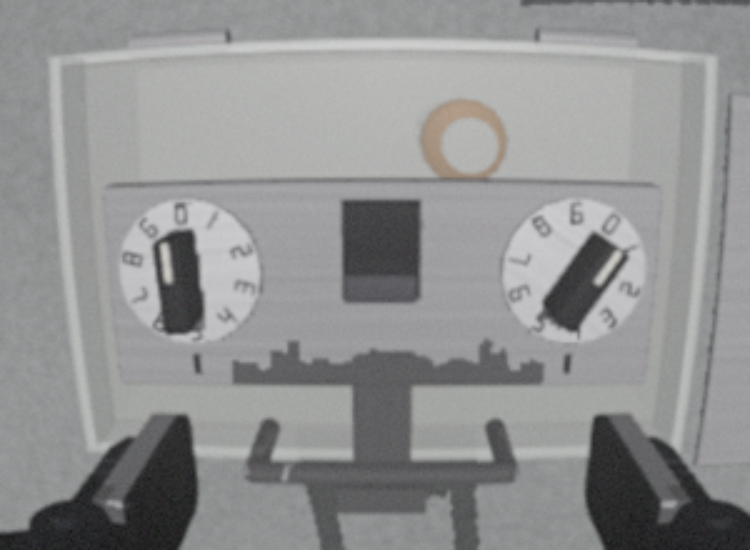

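The left dial now shows about 5 and the right about 4. The bolt is shot, the cover is shut, and the gripper is clear. I hand the job in.

```bash
python3 -c "
from h import *
ctrl.finish_job();print(st()['t'])"
```

```text
the job is handed in; nothing more can be done
the job is handed in; nothing more can be done
```

The job is done and handed in at about 97 s of robot time, and the last pictures showed no failed checks.

- **Opening:** I set the dials to 7 and 2, drew the bolt 20 mm and opened the cover to about 1.7 rad.
- **Medicines:** One amber bottle and one jar were on the tray. The bottle went into the back compartment (box x ≈ 53, y ≈ -39 mm), then the jar into the front (set down at x ≈ -45, y ≈ -65 mm).
- **Closing:** I closed the cover, pushed the bolt home, and turned the dials off the code by hand position: left about 3.2 rad (near 5), right about 2.55 rad (near 4).
- **Last checks:** The cover's heights were within 1 mm of those measured before opening, the bolt tab was back in its original place, and the bottle stood upright, seen through the cover. The gripper was clear of everything, more than 100 mm above the lock box.
- **Not checked at the end:** The jar is hidden under the lock case once the cover is shut; it stood upright in the front compartment in the last picture before closing. I never measured the drum, forceps jar or glove box again, though the arm never went near the drum or forceps jar and stayed well above the glove box.
- **Disagreement:** The top and wrist cameras put the bottle and the jar about 4 mm apart. Both grasps tolerated that.

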